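# Reset the tripped breaker under a push-latch cover

### The job

The breaker of the small grey bench supply box has tripped. Press the front of the closed cover down once so that its push latch lets go and the cover pops open, press the white breaker button fully in, then push the cover down again until it latches shut and stays shut by itself. Only touch and press: do not lift the box, do not push it out of place, and leave the things standing round it where they are.

Things in the scene. Friction and masses are not known exactly. Their poses are not given: they have to be found in the camera images.
- box: Grey bench supply box, 80 mm deep (x), 110 wide (y), 1.8 kg, loose on rubber feet. Origin: centre of its underside, on the bench; x runs from front (robot side) to back (hinge), z up. Cheeks 5 mm thick at both sides rise to z = 62 mm; front wall to 51, rear deck behind the hinge to 57, inner panel at 42. Latch guide inside, right front (x -35 to -12, y -50 to -35), to z = 48.
- cover (a joint): Cover angle, rad. 0 = latched shut; negative = pressed in, stop at -0.096; positive = opening, front edge swings up and back, stop at 1.6 (upright). Push-push latch: press the shut cover past -0.08 (4 to 8 N) and let go, and a spring pops it to 1.6 in about 1 s; swing it down, press past -0.08 again and let go: it stays at 0. Spring: about 2 N at the front edge shut, under 1 N open.
- cover_press (a point): The place to press: point on the outer face of the cover (ribs), 58 mm from the hinge, on its middle line; moves with it. z points out of the face, x from front edge to hinge. Shut, the face is level at z = 64 mm of the box. Cover: plate 71 mm from hinge to front edge, 98 wide, 5 thick, between the cheeks; at the stop the front edge is about 7 mm down.
- cover_hinge (a point): Point on the cover's hinge axis (along the box's y), at the middle of its width: box x = +28, z = 61.5 mm. A latch tongue, 5 mm wide, hangs 41 mm below the cover 54 mm from the hinge, 43 mm right of the middle line; with the cover upright it points to the robot.
- breaker (a joint): How far the breaker button is pressed in (m). 0 = fully out (tripped), 0.008 = fully in, hard stop. It starts between 0 and 0.002, moves straight down with about 2.5 N of friction and stays where it is left.
- breaker_top (a point): Centre of the top of the white round breaker button, 13 mm across, standing upright inside the box under the cover at x = -14, y = +14 mm of the box frame (42 mm in front of the hinge); its top is at z = 54 mm fully out and 46 mm fully in, 2 mm above the steel collar (21 mm across) round it.
- puck: Bystander: round black mounted specimen, 30 mm across, 17 mm high, about 10 cm left of the box. Origin: centre of its underside.
- bit_box: Bystander: yellow lidded plastic box, 48x64x28 mm, right of the box towards the back. Origin: centre of its underside.
- ref_block: Bystander: round steel reference block, 50 mm across, 15 mm high, right of the box towards the front. Origin: centre of its underside.
Not all that is in view belongs to the job. Of the things that look like the box, take the one that is farthest to the robot's left at the start.

How it is judged:
On the way, in this order (a step that is already met when the one before it is completed fails the run):
1. the shut cover is pressed in (value of joint cover below -0.045 rad), for 0.02 s.
2. the cover has popped open (value of joint cover above 1 rad), for 0.2 s.
3. the breaker button is pressed in while the cover is open (value of joint breaker above 0.0065 m and value of joint cover above 0.8 rad), for 0.1 s.
4. the cover is pressed in again (value of joint cover below -0.045 rad), for 0.02 s.
At the end, for the whole second after the job is handed in: The cover is latched shut (within 0.03 rad of its latched position) by itself, the breaker button is in (at least 6.5 of 8 mm), and the box stands within 30 mm of where it stood (value of joint cover between -0.03 and 0.03 rad and value of joint breaker above 0.0065 m and distance of box from where it was at the start of the episode below 0.03 m and angle between box's own z axis and vertical below 0.05 rad and linear speed of box below 0.01 m/s); the robot touches nothing.
It fails at once if the box is lifted or tipped (height (world z) of box above 0.01 m or angle between box's own z axis and vertical above 0.15 rad).
It fails at once if the box is pushed more than 30 mm out of place (distance of box from where it was at the start of the episode above 0.03 m).
It fails at once if a thing round the box is moved by more than 20 mm or lifted (distance of any of puck, bit_box, ref_block from where it was at the start of the episode above 0.02 m).
It also fails if it takes over 54 s, if anything falls off the work surface, if the arm or the gripper's body presses on something with over 40 N, if the wrist force passes 120 N, or if a joint passes its speed limit or range.

### The arm

A 7-joint arm with a two-finger parallel gripper is mounted at the origin on a cart in front of the work surface, level with it; the furniture and walls round the work are solid. World frame = base frame: x ahead of the robot, y to its left, z up, the work surface at z = 0. Lengths are in m, angles in rad, forces in N, time in s.
With the tool pointing down it reaches from about 0.425 to 0.875 m from the base axis. Payload 4.7 kg.
Tool frame: the origin (TCP) lies between the finger pads; the fingertips stand 19 mm ahead of it and the grasp point (between the pads) is the TCP; z points along the fingers, y is the line along which they close (so a half turn about z gives the same grasp; the last joint's range is limited). The gripper opens to 87 mm and grips with 3 to 60 N. Pads are 19 mm wide; open, the fingers measure 117 mm over their backs; the gripper's body (75 mm by 190 mm) begins 51 mm behind the grasp point.
Start: joints at [-1.226, 0.321, -0.07, 1.45, 0.023, 1.371, -0.057], TCP at [0.211, 0.615, 0.242] pointing down, gripper open.
Joint ranges: [-2.86, 2.86], [-0.3, 2.09], [-1.38, 1.24], [0.06, 2.45], [-1.56, 4.7], [0.09, 2.05], [-2.69, 2.69]. Speed limits (rad/s): [2.57, 2.57, 3.14, 3.14, 3.14, 3.14, 3.14].

### API

Orientations are given as a 3x3 rotation matrix whose columns are the frame's x, y, z axes.
In Python, from cell import * gives the robot as it stands. Calls block until the motion is done:
- reach(position, orientation): joint-space move of the TCP to a pose.
- movel(position, ori=None, rate=0.15): straight line of the TCP; ori=None keeps the orientation; rate is the mean speed in m/s.
- movej(angles): joint-space move.
- set_gripper(opening, grasp_force=None): finger opening in m; grasp_force is the grip in N (None keeps the last); returns when the fingers have stopped.
- sleep(seconds).
- inverse_kinematics(position, orientation): joint angles nearest the present ones, or None.
- grab_frame(name): name is "scene" or "top" or "wrist"; returns a dict with "image" (480x640x3 uint8, red, green, blue), "z_map" (480x640 float32, m along the optical axis (not along the pixel's ray), 0 where there is no reading), "K" (3x3 intrinsics, pixels), "world_to_cam" (4x4, takes a point from world to camera coordinates); the wrist camera has in their place "mount" (4x4, takes a point from camera to tool coordinates, whose origin is the TCP and whose axes are the flange's). Camera axes: x right, y down, z forward; pixel columns grow to the right and rows downward; lengths in m; the calibration is good to about 2 mm. A picture is of the moment at which its call begins: read the wrist's pose just before it.
A pose or a line that the arm cannot do raises IKError and nothing moves.
- close_job(): hands the job in; it is judged then, once.
Readings, each from a call of its own:
- read_time(): time.
- read_joint_pos(): joint angles.
- read_dq(): joint speeds.
- read_joint_efforts(): joint torques, N m.
- read_tool_pos(): TCP position.
- read_ee_rot(): TCP orientation.
- read_wrist_force(): force on the tool from outside, world axes, zero at the start.
- read_wrist_torque(): the same for the moment, N m.
- read_opening(): finger opening in m.
- read_grasp_force(): force on a finger pad.
Only numpy, scipy, OpenCV 4.12 (cv2) and the standard library are available. Lean on these libraries where they do the work, as an engineer would, in place of code of your own. Each camera call takes 0.05 s, during which the arm holds its last target. There are 200 camera calls.

## Working session

There is one attempt and no reset: what is moved stays moved. The work goes in short steps, each a Python script; the robot and the scene stay as the last script left them, time stands still between calls to the robot, and variables do not carry over. Pictures are saved under pics/ and viewed, at most 10 in all, crops included, and the job is handed in when it is done.

```bash
mkdir -p pics; ls
python3 - <<'E'
from cell import *
import cv2,numpy as np,pickle
d={}
for n in("top","scene"):
    f=grab_frame(n); d[n]=f; cv2.imwrite(f"pics/{n}0.png",f["image"][:,:,::-1])
    print(n,f["K"].tolist(),np.round(f["world_to_cam"],3).tolist())
pickle.dump(d,open("f0.pkl","wb"))
print(read_time(),read_ee_rot())
E
```

```text
pics
top [[588.736398968614, 0.0, 323.44453481417776], [0.0, 588.736398968614, 232.49022760857275], [0.0, 0.0, 1.0]] [[0.022, -1.0, -0.009, -0.072], [-0.988, -0.02, -0.15, 0.566], [0.15, 0.012, -0.989, 0.934], [0.0, 0.0, 0.0, 1.0]]
scene [[571.757783582267, 0.0, 322.31396465084754], [0.0, 571.757783582267, 232.30398322156108], [0.0, 0.0, 1.0]] [[-0.809, -0.588, 0.001, 0.431], [-0.447, 0.614, -0.651, 0.337], [0.382, -0.527, -0.759, 0.654], [0.0, 0.0, 0.0, 1.0]]
0.1 [[-9.45811976e-01  3.24714433e-01 -4.93882745e-04]
 [ 3.24714799e-01  9.45810483e-01 -1.68225115e-03]
 [-7.91317509e-05 -1.75146432e-03 -9.99998463e-01]]
```

View pics/top0.png

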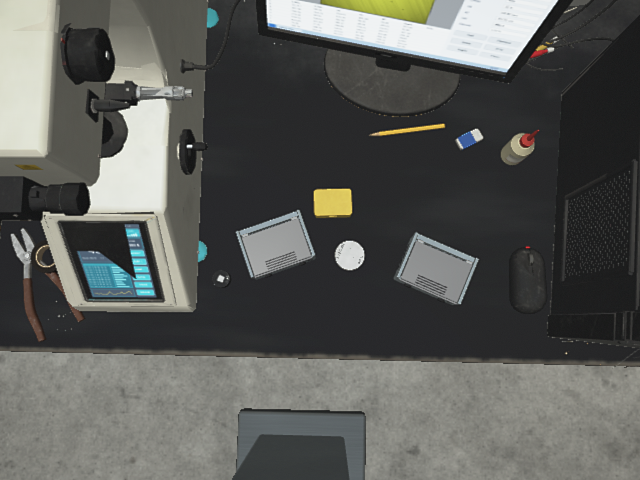

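View pics/scene0.png

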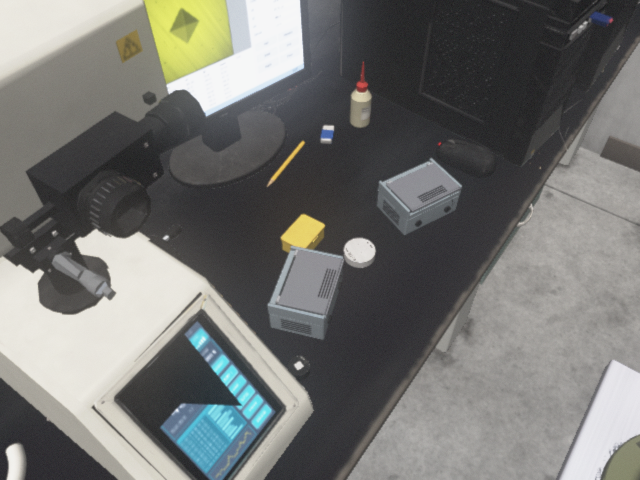

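The top view shows the target (the left box) at about (276,245). Its cover ribs face the robot, with the hinge at upper left. The puck is at (221,278), the ref block at (349,255), the bit box at (333,202), and the decoy at (437,268). A large microscope sits to the left, between the arm and the box.

```bash
cat > h.py <<'E'
import numpy as np,cv2
def cloud(f,T=None):
    K=f["K"];z=f["z_map"];v,u=np.mgrid[:480,:640]
    P=np.stack([(u-K[0,2])*z/K[0,0],(v-K[1,2])*z/K[1,1],z],-1)
    T=np.linalg.inv(f["world_to_cam"]) if T is None else T
    W=P@T[:3,:3].T+T[:3,3]; W[z==0]=np.nan
    return W
E
python3 - <<'E'
import pickle; from h import *
np.set_printoptions(precision=4,suppress=True)
d=pickle.load(open("f0.pkl","rb"))
for n in d:
    W=cloud(d[n]); 
    if n=="top":
        A=W
        for p in [(276,245),(221,278),(349,255),(333,202),(437,268),(150,305),(190,305),(60,20),(80,200),(200,100),(300,440),(130,100)]: print(p,W[p[1],p[0]])
    m=(abs(W[...,2]-.062)<.006)&(W[...,1]>-.02)&(W[...,1]<.25)&(W[...,0]>.35)&(W[...,0]<.7)
    c,_=cv2.findContours(m.astype(np.uint8),0,2); c=max(c,key=cv2.contourArea)
    k=np.zeros(m.shape,np.uint8);cv2.drawContours(k,[c],-1,1,-1)
    Q=W[(k>0)&m]; r=cv2.minAreaRect(Q[:,:2].astype(np.float32)); print(n,len(Q),r,cv2.boxPoints(r).tolist(),np.median(Q[:,2]))
# height map of obstacles, max z per 5cm cell, both cams
P=np.concatenate([cloud(d[n]).reshape(-1,3) for n in d]);P=P[~np.isnan(P[:,0])]
xs=np.arange(.1,.9,.05);ys=np.arange(.8,-.4,-.05)
print("y:",ys)
for x in xs[::-1]:
    print("%.2f"%x,*["%3d"%(100*q[:,2].max()) if len(q:=P[(abs(P[:,0]-x)<.025)&(abs(P[:,1]-y)<.025)]) else " ..." for y in ys])
E
```

```text
(276, 245) [0.5424 0.0163 0.0645]
(221, 278) [0.4908 0.1123 0.0131]
(349, 255) [ 0.5344 -0.1035  0.0132]
(333, 202) [ 0.6224 -0.0745  0.0289]
(437, 268) [ 0.5105 -0.2432  0.0646]
(150, 305) [0.4416 0.2117 0.0727]
(190, 305) [0.4433 0.1519 0.0573]
(60, 20) [0.6766 0.1682 0.5299]
(80, 200) [0.5303 0.1665 0.4629]
(200, 100) [0.7914 0.1563 0.049 ]
(300, 440) [ 0.1095 -0.0012 -0.6211]
(130, 100) [0.6802 0.1732 0.3331]
top 2687 ((0.54422926902771, 0.01808396726846695), (0.0832904577255249, 0.1092979833483696), 20.381847381591797) [[0.48615846037864685, 0.054807521402835846], [0.5242242217063904, -0.04764757305383682], [0.6023000478744507, -0.018639586865901947], [0.5642343163490295, 0.08381550759077072]] 0.06429967007308734
scene 3250 ((0.5433123707771301, 0.02150876820087433), (0.08298875391483307, 0.11108895391225815), 20.74502182006836) [[0.48483383655548096, 0.05875435471534729], [0.5241826772689819, -0.04513224959373474], [0.6017909049987793, -0.015736818313598633], [0.5624420642852783, 0.0881497859954834]] 0.06332666566257622
y: [ 0.8   0.75  0.7   0.65  0.6   0.55  0.5   0.45  0.4  
[... 1158 characters left out ...]
   1   0   0   0   0   0   0   0   0   0   0   0   0   0   0   0
0.35  ...  ...  ...  ...  ...  ...   0   0   0   0   0   0   0   0   0   0   0   0   0   0   0   0   0   0   0
0.30 -78 -78 -78 -78 -78 -78 -78 -78 -78 -78 -78 -78 -78 -78 -78 -78 -78 -78 -78 -78 -78 -78 -78 -78 -78
0.25 -78 -78 -78 -78 -78 -78 -78 -78 -78 -78 -78 -78 -78 -78 -78 -78 -78 -78 -78 -78 -78 -78 -78 -78 -78
0.20 -78 -78 -78 -78 -78 -78 -78 -78 -78 -78 -78 -78 -78 -78 -78 -78 -78 -78 -78 -78 -78 -78 -78 -78 -78
0.15 -78 -78 -78 -78 -78 -78 -78 -78 -78 -78 -78 -78 -69 -68 -68   0   0   0   0   0 -69 -78 -79 -78 -78
0.10 -78 -78 -78 -78 -78 -78 -78 -78 -78 -78 -78 -78 -69 -68 -21 -21   1   1   0   0 -69 -78 -78 -78 -78
```

```bash
cat >> h.py <<'E'
YAW=np.deg2rad(20.6); C=np.array([.5438,.0198,0.])
def bw(p,yaw=YAW,c=C):   # box -> world
    s,k=np.sin(yaw),np.cos(yaw); return c+np.array([k*p[0]-s*p[1],s*p[0]+k*p[1],p[2]])
def ori(yaw=YAW,tilt=0.):  # tool y = -(y of frame turned by yaw); tilt: body leans to -x
    s,k=np.sin(yaw),np.cos(yaw); ex=np.array([k,s,0]); ey=np.array([-s,k,0]); ez=np.array([0,0,1.])
    z=np.sin(tilt)*ex-np.cos(tilt)*ez; y=-ey; return np.column_stack([np.cross(y,z),y,z])
def tip(p,R,L=.019): return bw(p)-L*R[:,2]   # TCP for fingertip centre at box point p
E
python3 - <<'E'
from cell import *; import pickle; from h import *
np.set_printoptions(precision=3,suppress=True)
d=pickle.load(open("f0.pkl","rb"))
P=np.concatenate([cloud(d[n]).reshape(-1,3) for n in d]);P=P[~np.isnan(P[:,0])]
for x in np.arange(.4,.72,.04):
    q=P[(abs(P[:,0]-x)<.02)&(P[:,2]>.09)&(P[:,1]>.05)&(P[:,1]<.3)]
    print("%.2f"%x,np.percentile(q[:,1],[.5,5]) if len(q) else None)
print("mount",grab_frame("wrist")["mount"])
def chk(n,p,R): print(n,np.round(p,3),inverse_kinematics(p,R))
for az in(71,45,20): 
    a=np.deg2rad(az); chk(az,[.435*np.cos(a),.435*np.sin(a),.3],ori(a))
R=ori(); chk("press",tip([-.032,0,.058],R),R); chk("back",tip([-.10,0,.15],R),R); chk("behind",tip([.05,-.02,.118],R),R);chk("behindhi",tip([.05,-.02,.2],R),R)
for t in(.35,.5,.6,.7):
    R=ori(YAW,t); chk(("btn",t),tip([-.008,.014,.046],R),R); chk("btnhi",tip([-.05,.014,.15],R),R)
E
```

```text
0.40 None
0.44 [0.172 0.179]
0.48 [0.155 0.168]
0.52 [0.154 0.168]
0.56 [0.155 0.166]
0.60 [0.153 0.162]
0.64 [0.135 0.14 ]
0.68 [0.107 0.129]
mount [[-0.001 -0.96  -0.28   0.077]
 [ 1.    -0.001 -0.     0.001]
 [ 0.    -0.28   0.96  -0.144]
 [ 0.     0.     0.     1.   ]]
71 [0.142 0.411 0.3  ] [-1.331 -0.163  0.027  1.853  0.004  1.451 -1.636]
45 [0.308 0.308 0.3  ] [-1.091 -0.175  0.214  1.86   0.037  1.453 -1.67 ]
20 [0.409 0.149 0.3  ] [-0.85  -0.194  0.382  1.865  0.072  1.457 -1.704]
press [0.514 0.009 0.077] [-0.663  0.208  0.655  1.992 -0.151  0.989 -1.146]
back [ 0.45  -0.015  0.169] [-0.691 -0.092  0.642  2.037  0.06   1.179 -1.285]
behind [0.598 0.019 0.137] [-0.595  0.32   0.622  1.734 -0.202  1.152 -1.126]
behindhi [0.598 0.019 0.219] [-0.605  0.248  0.626  1.639 -0.15   1.303 -1.165]
('btn', 0.35) [0.525 0.028 0.064] [-0.671  0.017  0.653  2.243 -0.234  0.566 -1.053]
btnhi [0.486 0.013 0.168] [-0.459 -0.244  0.415  2.21  -0.015  0.822 -1.241]
('btn', 0.5) [0.523 0.027 0.063] [-0.719 -0.064  0.732  2.36  -0.37   0.385 -0.876]
btnhi [0.484 0.012 0.167] [-0.071 -0.296  0.115  2.315 -0.254  0.673 -1.001]
('btn', 0.6) [0.521 0.026 0.062] [-1.011 -0.164  1.046  2.439 -0.393  0.252 -0.787]
btnhi [0.482 0.012 0.166] None
('btn', 0.7) [0.52  0.026 0.061] None
btnhi [0.481 0.011 0.165] None
```

```bash
sed -i 's/y=-ey; return/y=ey; return/' h.py
python3 - <<'E'
from cell import *; from h import *
np.set_printoptions(precision=3,suppress=True)
set_gripper(0.0)
q=[-1.226,-.163,.027,1.853,.004,1.451,1.506]
movej(q); print(read_time(),read_tool_pos(),read_wrist_force())
q[0]=-.05; q[2]=0; movej(q); print(read_time(),read_tool_pos(),read_wrist_force(),read_opening())
def chk(n,p,R): print(n,np.round(p,3),inverse_kinematics(p,R))
R=ori(); chk("press",tip([-.032,0,.058],R),R); chk("back",tip([-.10,0,.13],R),R); chk("behind",tip([.05,-.02,.118],R),R)
for t in(.35,.5):
    R=ori(YAW,t); chk(("btn",t),tip([-.008,.014,.046],R),R); chk("btnhi",tip([-.05,.014,.11],R),R)
p=read_tool_pos();Rm=read_ee_rot();f=grab_frame("wrist");cv2.imwrite("pics/w1.png",f["image"][:,:,::-1])
E
```

```text
3.0667 [0.184 0.395 0.3  ] [-0.221  0.839 -1.194]
4.7917 [ 0.435 -0.005  0.3  ] [-0.411  0.081  0.434] 0.00038740564673435184
press [0.514 0.009 0.077] [-0.091  0.182  0.025  1.972 -0.005  0.987  1.867]
back [ 0.45  -0.015  0.149] [-0.071 -0.033  0.046  2.043  0.002  1.131  1.904]
behind [0.598 0.019 0.137] [-0.096  0.282  0.023  1.716 -0.007  1.144  1.86 ]
('btn', 0.35) [0.525 0.028 0.064] [-0.114  0.03   0.085  2.226 -0.215  0.564  2.065]
btnhi [0.486 0.013 0.128] [-0.11  -0.158  0.109  2.248 -0.157  0.728  2.031]
('btn', 0.5) [0.523 0.027 0.063] [-0.199 -0.032  0.213  2.345 -0.456  0.394  2.33 ]
btnhi [0.484 0.012 0.127] [-0.188 -0.249  0.227  2.365 -0.251  0.569  2.157]
```

View pics/w1.png

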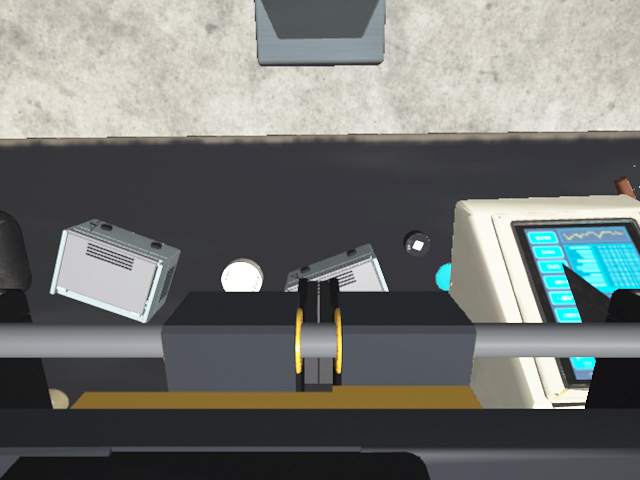

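The wrist view is upside down: the front of the box is at about (335,270) with the closed fingers ahead of it, the puck is at (417,243), and the microscope is clear. Next I'll do the first press.

```bash
cat >> h.py <<'E'
from cell import *
def press(p,R,z0,z1,fmax,step=.001):
    """step fingertip down over box point p from z0 to z1 until force rise > fmax"""
    f0=read_wrist_force()[2]; z=z0
    while z>z1:
        z-=step; movel(tip([p[0],p[1],z],R),R,rate=.03); f=read_wrist_force()[2]-f0
        print("%.1f:%.1f"%(z*1e3,f),end=" ")
        if f>fmax: break
    print(); return z
E
python3 - <<'E'
from h import *
np.set_printoptions(precision=3,suppress=True)
R=ori()
reach(tip([-.034,0,.11],R),R); movel(tip([-.034,0,.068],R),R,rate=.15)
press([-.034,0],R,.068,.0545,14)
movel(tip([-.06,0,.09],R),R,rate=.2); movel(tip([-.105,0,.15],R),R,rate=.2)
sleep(.6); print(read_time(),read_tool_pos())
f=grab_frame("top"); cv2.imwrite("pics/t2.png",cv2.resize(f["image"][170:300,200:420,::-1],None,fx=3,fy=3))
import pickle; pickle.dump(f,open("f2.pkl","wb"))
E
```

```text
67.0:0.3 66.0:0.3 65.0:-0.1 64.0:2.0 63.0:3.2 62.0:2.9 61.0:1.8 60.0:3.5 59.0:3.3 58.0:7.0 57.0:10.6 56.0:14.6 
10.5417 [ 0.446 -0.017  0.169]
```

View pics/t2.png

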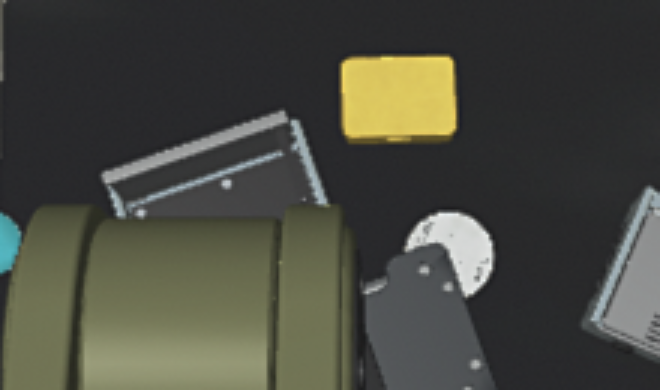

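The crop shows the cover upright, with its edge running from (105,175) to (285,115) in the crop. The arm hides the front, so I'll find the button in the scene camera.

Run:
```python
from h import *
import pickle
f=grab_frame("scene"); pickle.dump(f,open("f3.pkl","wb"))
cv2.imwrite("pics/s3.png",cv2.resize(f["image"][220:350,240:380,::-1],None,fx=4,fy=4,interpolation=cv2.INTER_CUBIC))
p=np.append(bw([-.014,.014,.053]),1); c=f["world_to_cam"]@p; u=f["K"]@c[:3]; print("expected px",u[:2]/u[2])
```

```text
expected px [314.69326703 293.13547884]
```

View pics/s3.png

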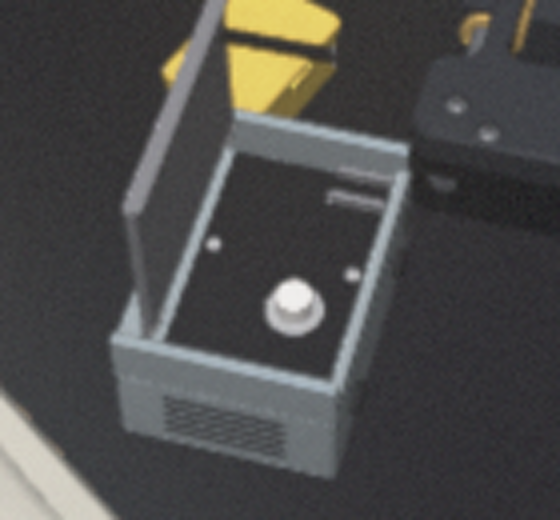

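The button top is at crop (294,292), which is (313.4,293.0) in the frame. I predicted (314.7,293.1), so the box pose is good to about 1.5 mm. I'll press the button with the tool leaned back so it stays clear of the tongue.

Run:
```python
from h import *
import pickle
t=.5; R=ori(YAW,t); x=-.017+.0095*np.cos(t); dz=.0095*np.sin(t)
reach(tip([-.05,.014,.115],R),R); movel(tip([x,.014,.10],R),R,rate=.12)
print(read_wrist_force()); movel(tip([x,.014,.058+dz],R),R,rate=.1); print(read_wrist_force())
print("edge z", press([x,.014],R,.058+dz,.044+dz,18)-dz)
sleep(.15)
movel(tip([x,.014,.10],R),R,rate=.15); movel(tip([-.05,.014,.115],R),R,rate=.15)
R=ori(); movel(tip([-.105,0,.15],R),R,rate=.2)
f=grab_frame("scene"); pickle.dump(f,open("f4.pkl","wb")); print(read_time())
cv2.imwrite("pics/s4.png",cv2.resize(f["image"][220:350,240:380,::-1],None,fx=4,fy=4,interpolation=cv2.INTER_CUBIC))
```

```text
[-0.23517018 -0.30027575 -0.64058035]
[-0.72466489 -0.01141209  0.31655031]
61.6:-1.4 60.6:-0.1 59.6:-0.4 58.6:-0.7 57.6:1.1 56.6:2.0 55.6:1.7 54.6:1.7 53.6:2.2 52.6:1.9 51.6:1.5 50.6:1.8 49.6:4.5 48.6:7.0 
edge z 0.043999999999999984
17.5917
```

View pics/s4.png

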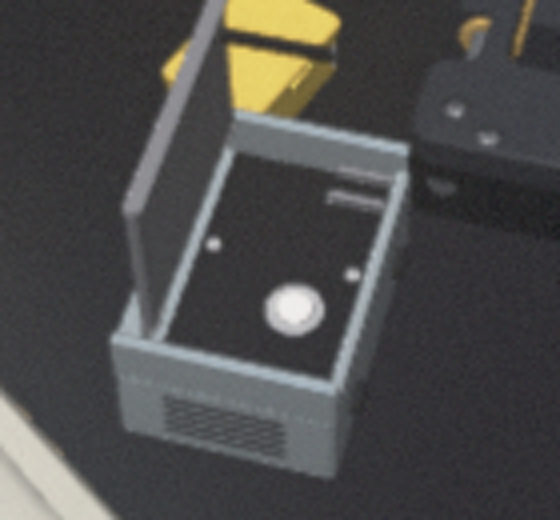

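The button is now down in its collar, with its top at (294,308) in the crop, and the force rose at the hard stop. Next I'll swing the cover shut from behind, off-centre to the right so the tool clears the microscope.

Run:
```python
from h import *
import pickle
R=ori(); y=-.025; H=np.array([.028,.0615])
movel(tip([-.08,y,.18],R),R,rate=.25); movel(tip([.06,y,.17],R),R,rate=.25); movel(tip([.06,y,.118],R),R,rate=.15)
print(read_time(),read_wrist_force())
for th in np.arange(1.6,-.01,-.16):
    r=.060+.010*(1.6-th)/1.6
    c=H+r*np.array([-np.cos(th),np.sin(th)])+.0025*np.array([np.sin(th),np.cos(th)])
    movel(tip([c[0]+.0095,y,c[1]],R),R,rate=.15); print("%.2f"%th,np.round(read_wrist_force(),1))
z=press([-.0325,y],R,.064,.0545,14)
movel(tip([-.0325,y,.11],R),R,rate=.1); movel(tip([-.105,y,.17],R),R,rate=.2)
f=grab_frame("scene"); pickle.dump(f,open("f5.pkl","wb")); print(read_time())
cv2.imwrite("pics/s5.png",cv2.resize(f["image"][220:350,240:380,::-1],None,fx=4,fy=4,interpolation=cv2.INTER_CUBIC))
```

```text
19.1333 [ 1.11222258 -0.18455835 -0.37480107]
1.60 [0.7 0.  0.8]
1.44 [1.2 0.3 0.4]
1.28 [0.6 0.8 0.5]
1.12 [1.3 0.8 1. ]
0.96 [ 0.7  0.  -0.1]
0.80 [0.7 1.3 1. ]
0.64 [ 2.5  1.  -0.8]
0.48 [ 0.5 -0.1  1.1]
0.32 [ 0.3 -0.1  1.5]
0.16 [-0.2  0.4  1.2]
0.00 [ 2.1 -0.4  1.7]
63.0:1.7 62.0:1.5 61.0:1.2 60.0:0.3 59.0:2.9 58.0:5.8 57.0:9.9 56.0:13.8 55.0:18.0 
25.525
```

View pics/s5.png

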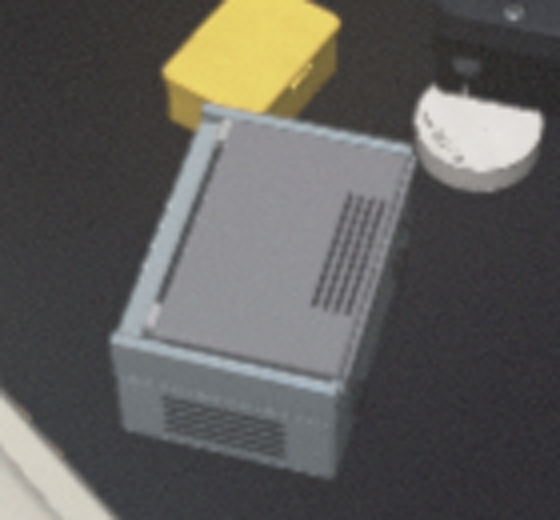

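The cover is shut and level: its outline runs from (215,115) to (340,385), the box hasn't moved, and the bystanders in view stand where they were. I'll check that it stays shut, then hand in.

Run:
```python
from h import *
sleep(.5); W=cloud(grab_frame("scene")); s,k=np.sin(YAW),np.cos(YAW)
d=W-C; bx=k*d[...,0]+s*d[...,1]; by=-s*d[...,0]+k*d[...,1]
zs=[np.nanmedian(W[...,2][(abs(bx-x)<.006)&(abs(by)<.03)]) for x in(-.034,0,.018)]; print(zs)
if abs(zs[0]-zs[2])<.003: print(close_job())
```

```text
[np.float64(0.06290736996804447), np.float64(0.06367526199846929), np.float64(0.06361958383039457)]
the job is handed in; nothing more can be done
None
```

I handed the job in: the cover popped open, the breaker button went in to its stop, and the cover is latched shut and level, with the box not moved; the judge's verdict was not shown.

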